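# Work a stuck knob off a valve spindle

## Task

On the workshop bench, two identical valves each carry a black push-on knob. The bar-shaped one is stuck: grip its bar and twist it to and fro by some 20 degrees while pulling it up gradually, so that it walks off its spindle, then stand it upright, bar on top, on the floor of the sheet-steel parts tray and let go, without dropping it. Leave the round knob on the other valve alone.

Things in the scene. Friction and masses are not known exactly. Their poses are not given: they have to be found in the camera images.
- bar_knob: Stuck black knob, 55 mm tall, 60 g. Origin: centre of its underside, z up its axis. Bar 56 mm long (x), 22 wide (y), 32 to 55 mm above the origin, its ends down to 21; grasp its width about 40 mm up. Hub below: 32 mm across. At first fully home on valve_a's top, x parallel to the valve's x. Turns freely with under 0.2 N m; straight pull 10 to 20 N, less while turning; free once 29 mm up
- valve_a: Valve under the bar knob, fixed: grey block 76 x 76 mm on a 90 x 90 mm steel foot, flat top face 55 mm above the origin, brass ports 10 mm proud on its +y and -y sides. A steel spindle, 18 mm across, stands 29 mm up from the middle of the top. Origin: centre of its underside, on the bench; z up, x and y along the block's sides
- round_knob: Bystander: black knob of the same height, 55 mm, on an identical fixed valve, but with a round head 44 mm across and no bar. Origin: centre of its underside, on its axis, 55 mm above the bench
- tray: Open sheet-steel tray fixed to the bench, outside 170 mm along x, 230 mm along y, walls 30 mm high and 4 mm thick, floor 4 mm thick. Origin: centre of its underside, on the bench. A loose washer, 32 mm across and 6 thick, lies near its corner at x +55, y +85 mm; the rest is empty
Not all that is in view belongs to the job. Leave any turquoise look-alike of the valve_a alone.

How it is judged:
By the outcome, as a careful person would: the job done as asked, in the order asked, and still so for the second after the job is handed in, with the robot touching nothing.
It also fails if it takes over 56 s, if anything falls off the work surface, if the arm or the gripper's body presses on something with over 40 N, if the wrist force passes 120 N, or if a joint passes its speed limit or range.

## Robot

A 6-joint arm with a two-finger parallel gripper is mounted at the origin on the work surface. World frame = base frame: x ahead of the robot, y to its left, z up, the work surface at z = 0. Lengths are in m, angles in rad, forces in N, time in s.
With the tool pointing down it reaches from about 0.325 to 0.9 m from the base axis. Payload 6.1 kg.
Tool frame: the origin (TCP) lies midway between the tips of the shut fingers; the grasp point (between the pads) lies 19 mm behind it (bot.hold_point_z is the distance from the TCP to the grasp point, in m); y points along the fingers, x is the direction in which the jaws open and shut, and the axes are right-handed (so a half turn about y gives the same grasp; the last joint's range is limited). The gripper opens to 87 mm and grips with 3 to 60 N. Pads are 19 mm wide; open, the fingers measure 117 mm over their backs; the gripper's body (75 mm by 190 mm) begins 51 mm behind the grasp point.
Start: joints at [1.087, 0.22, 1.526, -0, 1.395, -0.126], TCP at [0.219, 0.585, 0.223] pointing down, gripper open.
Joint ranges: [-2.98, 2.98], [-0.91, 2.08], [0.09, 2.57], [-1.24, 4.39], [0.2, 2.65], [-2.68, 2.68]. Speed limits (rad/s): [2.57, 2.57, 3.01, 3.14, 3.14, 3.14].

## Interface

Orientations are given as a rotation vector (axis times angle).
In Python, from station import status, camera, calibration, finish_job, boxes_of, outline_of, mark_of, bot gives the robot as it stands.
- The arm moves only by the shell command python3 -m crank 'ROWS' [OPENING] [FORCE]. ROWS is JSON, a list that holds one entry, the list of rows, each a list of 4 numbers: the shift along the tool's x, y, z in cm, then the turn about the tool's y in rad. A call has 1 to 8 rows; each row is the pose to reach, as a shift and turn from the pose commanded when the call began, along the tool's axes at that moment; what a row does not reach only later rows make up. A row lasts 1/10 s, in which the tool goes at most 50 mm and 8.59 degrees, less where a joint would pass 70% of its speed; a pose out of reach is approached as far as the arm can. A call with a gripper value outside its range is refused whole. OPENING is the opening in per cent of the stroke, from 0 (shut) to 100 (fully open), set as the call begins (- or left out, the last holds). The fingers move at their own pace and stop on an object; FORCE is the grip in N (left out, the last holds). Time passes only in rows, so rows that repeat a pose let the fingers close. It gives the time, the measured TCP pose, the force and the opening at its end, in the units of the state.
- status.state(): the state, without advancing time (a new reading comes with each control period).
- camera(name): name is "scene" or "top"; returns (picture, depth): 480x640x3 uint8, red, green, blue; 480x640 float32, m along the optical axis (not along the pixel's ray), 0 where there is no reading.
- calibration(name): a dict with "mtx" (3x3 intrinsics, pixels), "world_from_camera" (4x4, takes a point from camera to world coordinates). Camera axes: x right, y up, looking along -z (the intrinsics and any distortion apply to the point x, -y, -z); pixel columns grow to the right and rows downward; lengths in m; the calibration is good to about 2 mm. A picture is of the moment at which its call begins. calibration takes no time and is no camera call.
- finish_job(): hands the job in, once; it reports no verdict.
Trained networks look in the newest picture that a camera, given by its name, has taken for a name from the list of things; names that differ only in an ending like _2 or _b are one class to them, and where a whole thing is asked for, a point or a joint stands for the part that bears it (a point fixed in the world has none). Each returns a list of dicts, best first, with "conf" (0 to 1); they miss things now and then, are a little off and sometimes report something else, mostly with a low value. They report only what shows in the picture. A call takes as long as a camera call. They do not tell look-alikes from the thing itself.
- boxes_of(camera, label): "rect" ([left, top, right, bottom] in pixels, round what is visible of it).
- outline_of(camera, label): "mask" (480x640 bool, what is visible of it) and "rect" ([left, top, right, bottom] in pixels, round what is visible of it).
- mark_of(camera, label): "at" ([column, row] in pixels: a listed point, or the origin of a listed thing).
The state is a dict: "time": time; "q": joint angles; "joint_vel": joint speeds; "tau": joint torques, N m; "tcp_pos": TCP position; "tool_rot": TCP orientation; "wrist_force": force on the tool from outside, world axes, zero at the start; "wrist_torque": the same for the moment, N m; "opening": opening from 0.0 (shut) to 1.0 (fully open).
Only numpy, scipy, OpenCV 4.12 (cv2) and the standard library are available. Lean on these libraries where they do the work, as an engineer would, in place of code of your own. Each camera call takes 0.05 s, during which the arm holds its last target.

## Working session

There is one attempt and no reset: what is moved stays moved. The work goes in short steps, Python scripts to look and compute and a shell command to move; the robot and the scene stay as the last step left them, time stands still between calls to the robot, and variables do not carry over. Pictures are saved under pics/ and viewed, and the job is handed in when it is done.

```bash
ls; mkdir -p pics; python3 - <<'E'
from station import status,camera,calibration,bot
import cv2
print(status.state()); print(bot.hold_point_z)
for n in("scene","top"):
    p,d=camera(n); cv2.imwrite(f"pics/{n}0.png",p[:,:,::-1]); c=calibration(n); print(n,c)
E
```

```text
pics
{'time': 0.0, 'q': array([ 1.08689417e+00,  2.21227491e-01,  1.52760644e+00,  1.11898175e-05,
        1.39466382e+00, -1.26073438e-01]), 'joint_vel': array([-2.01905594e-04,  2.34640027e-04, -6.10199727e-05, -5.50598925e-05,
        1.01494808e-03,  1.46259129e-03]), 'tau': array([-6.40968283e-04, -4.94613147e+01, -3.87361085e+01,  6.98697427e-02,
        5.73090347e-02, -1.29504579e-04]), 'tcp_pos': array([0.21860087, 0.58487684, 0.22143886]), 'tool_rot': array([-1.35839381, -0.9404139 ,  0.9432139 ]), 'wrist_force': array([ 0.11381672, -0.30437153,  0.37748826]), 'wrist_torque': array([ 0.00442777,  0.03220575, -0.000444  ]), 'opening': 1.0018427842654722}
0.0187
scene {'mtx': array([[607.13787881,   0.        , 318.79399097],
       [  0.        , 607.13787881, 243.12085161],
       [  0.        ,   0.        ,   1.        ]]), 'world_from_camera': array([[ 0.48533539, -0.53842257,  0.6888764 ,  1.19485224],
       [ 0.87430385,  0.30473129, -0.3777984 , -0.44724712],
       [-0.00650701,  0.78564622,  0.6186418 ,  0.71620314],
       [ 0.        ,  0.        ,  0.        ,  1.        ]])}
top {'mtx': array([[470.85608596,   0.        , 317.96391045],
       [  0.        , 470.85608596, 241.25271241],
       [  0.        ,   0.        ,   1.        ]]), 'world_from_camera': array([[ 0.0011153 ,  0.99544337, -0.09534811,  0.3791221 ],
       [-0.99997836,  0.00172842,  0.00634793, -0.06661739],
       [ 0.00648381,  0.09533897,  0.99542375,  0.99274327],
       [ 0.        ,  0.        ,  0.        ,  1.        ]])}
```

View pics/scene0.png

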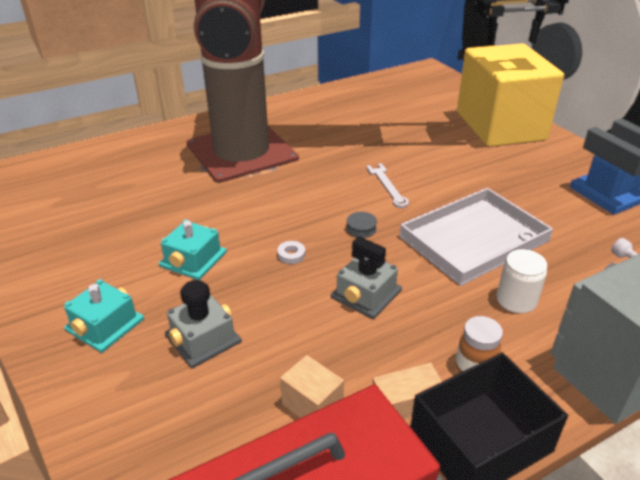

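View pics/top0.png

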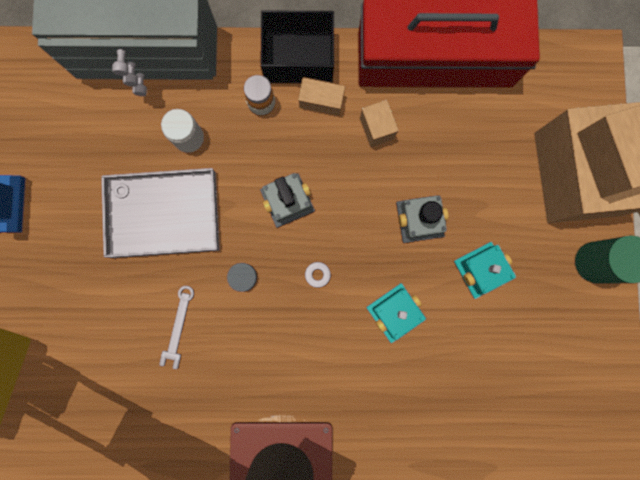

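Scene view: the bar knob is on the grey valve at (368,255), the round knob on the other grey valve at (197,300), with turquoise look-alikes at (193,248) and (103,312), and the tray at (475,233). In the top view these are the bar knob (287,192), round knob (431,212), turquoise (397,313) and (487,270), and tray (160,213).

```bash
cat > h.py <<'E'
import numpy as np, cv2
from station import *
from scipy.spatial.transform import Rotation as R
def ray(n,u,v):
    c=calibration(n); K=c["mtx"]; T=c["world_from_camera"]
    d=np.array([(u-K[0,2])/K[0,0],-(v-K[1,2])/K[1,1],-1.]); return T[:3,3],T[:3,:3]@d
def cloud(n,d):
    v,u=np.mgrid[:480,:640]; c=calibration(n);K=c["mtx"];T=c["world_from_camera"]
    P=np.stack([(u-K[0,2])/K[0,0],-(v-K[1,2])/K[1,1],-np.ones_like(u,float)],-1)*d[...,None]
    return P@T[:3,:3].T+T[:3,3]
def proj(n,p):
    c=calibration(n);K=c["mtx"];T=c["world_from_camera"]; q=(np.atleast_2d(p)-T[:3,3])@T[:3,:3]
    return np.stack([K[0,2]-K[0,0]*q[:,0]/q[:,2],K[1,2]+K[1,1]*q[:,1]/q[:,2]],-1)
def tri(a,b):
    (o1,d1),(o2,d2)=a,b; A=np.stack([d1,-d2],1); s=np.linalg.lstsq(A,o2-o1,rcond=None)[0]
    p,q=o1+s[0]*d1,o2+s[1]*d2; return (p+q)/2,np.linalg.norm(p-q)
E
python3 - <<'E'
from h import *
for l in("bar_knob","valve_a","tray","round_knob"):
    m={}
    for n in("scene","top"):
        p,d=camera(n); X=cloud(n,d)
        r=mark_of(n,l); print(l,n,"mark",[(np.round(x["at"],1),round(x["conf"],2)) for x in r]); m[n]=r
        o=outline_of(n,l)
        for x in o[:3]:
            M=x["mask"]&(d>0); Q=X[M]
            print("   outl",np.round(x["rect"]),round(x["conf"],2),M.sum(),"zpct",np.round(np.percentile(Q[:,2],[2,50,90,98]),3),"med",np.round(np.median(Q,0),3))
            if l=="bar_knob":
                zt=np.percentile(Q[:,2],95); S=Q[Q[:,2]>zt-.008]; print("     top pts",len(S),S.mean(0).round(4),cv2.minAreaRect((S[:,:2]*1000).astype(np.float32)))
    if m["scene"] and m["top"]:
        print(tri(ray("scene",*m["scene"][0]["at"]),ray("top",*m["top"][0]["at"])))
p,d=camera("top"); cv2.imwrite("pics/ct.png",cv2.resize(p[150:250,240:340,::-1],(600,600),interpolation=cv2.INTER_CUBIC))
p,d=camera("scene"); cv2.imwrite("pics/cs.png",cv2.resize(p[215:335,310:430,::-1],(600,600),interpolation=cv2.INTER_CUBIC))
E
```

```text
bar_knob scene mark [(array([367.2, 271.2]), 0.73), (array([476.1, 241.4]), 0.29)]
   outl [351. 235. 388. 276.] 0.81 1020 zpct [0.001 0.094 0.11  0.111] med [ 0.569 -0.014  0.094]
     top pts 366 [ 0.5652 -0.0106  0.1083] ((561.9728393554688, -9.62667465209961), (56.66468811035156, 23.53742218017578), 23.046525955200195)
bar_knob top mark [(array([284.6, 196.9]), 0.75)]
   outl [270. 180. 294. 209.] 0.74 433 zpct [0.055 0.109 0.112 0.114] med [ 0.558 -0.008  0.109]
     top pts 321 [ 0.56   -0.0066  0.1101] ((560.9917602539062, -6.369590759277344), (56.057373046875, 21.842439651489258), 23.588396072387695)
(array([ 0.55932062, -0.00563244,  0.04965448]), np.float64(0.0018375759814552035))
valve_a scene mark [(array([365.6, 292.3]), 0.89), (array([190.6, 257.1]), 0.8), (array([107.5, 326.4]), 0.62)]
   outl [156. 217. 225. 280.] 0.79 2622 zpct [0.003 0.044 0.056 0.077] med [ 0.347 -0.243  0.044]
   outl [330. 258. 401. 322.] 0.61 2584 zpct [0.003 0.039 0.055 0.057] med [ 0.586 -0.03   0.039]
   outl [ 65. 283. 141. 352.] 0.57 3583 zpct [0.003 0.046 0.056 0.077] med [ 0.437 -0.422  0
[... 597 characters left out ...]
)]
   outl [398. 187. 553. 285.] 0.9 8231 zpct [0.001 0.005 0.026 0.03 ] med [0.528 0.252 0.005]
tray top mark [(array([160.2, 212.2]), 0.85)]
   outl [101. 168. 221. 256.] 0.82 9247 zpct [0.001 0.005 0.024 0.031] med [0.531 0.261 0.005]
(array([ 0.53374943,  0.25944092, -0.0037477 ]), np.float64(0.009419078290222097))
round_knob scene mark [(array([366.5, 292.3]), 0.61)]
   outl [181. 282. 209. 326.] 0.9 905 zpct [0.058 0.103 0.11  0.111] med [ 0.534 -0.292  0.103]
round_knob top mark [(array([427. , 215.3]), 0.91)]
   outl [416. 200. 441. 220.] 0.71 467 zpct [0.055 0.109 0.112 0.113] med [ 0.52  -0.285  0.109]
(array([ 0.5871679 , -0.17535178,  0.13237762]), np.float64(0.2486838153197067))
```

View pics/ct.png

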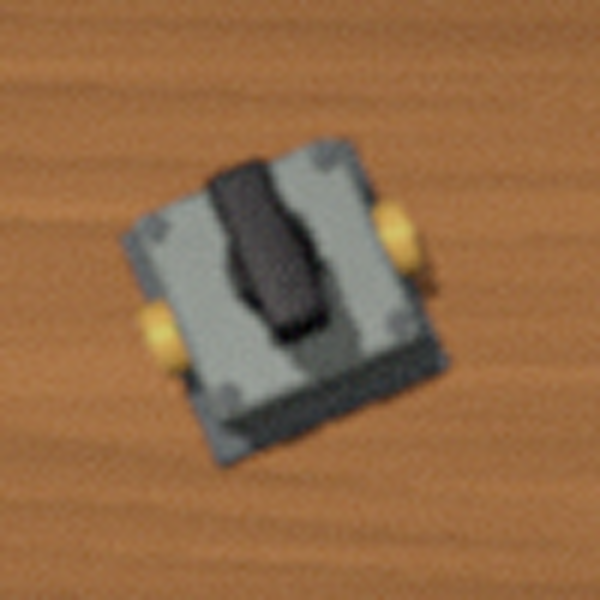

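View pics/cs.png

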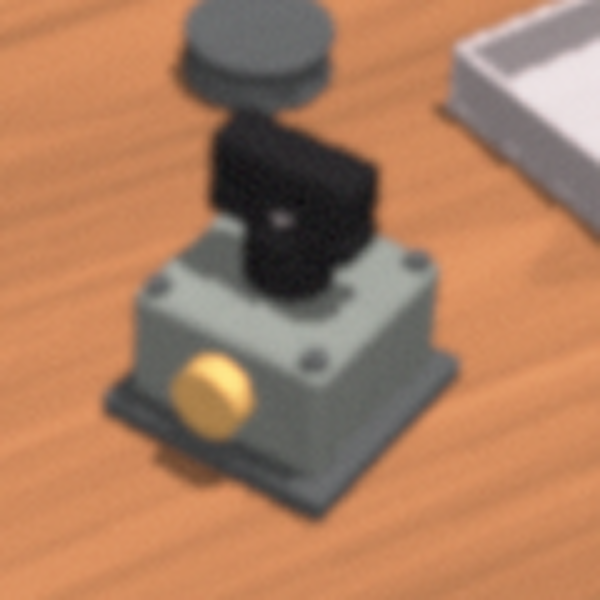

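The crops confirm it: the bar knob on the grey block at scene (368,255) / top (287,192), with black bar and brass ports. The round knob and the turquoise valves don't fit the description. Next I check the hub's profile, because the fingertips reach 19 mm below the grasp point, and then the tray.

```bash
python3 - <<'E'
from h import *
st=status.state(); print(R.from_rotvec(st["tool_rot"]).as_matrix().round(3), st["time"])
c=np.array([.5615,-.008]); a=np.radians(23.5); ex=np.array([np.cos(a),np.sin(a)]); ey=np.array([-ex[1],ex[0]])
for n in("scene","top"):
    Q=None
    p,d=camera(n); X=cloud(n,d); Q=X[(d>0)]; w=Q[:,:2]-c; x=w@ex; y=w@ey
    print(n)
    for z in np.arange(.056,.114,.004):
        k=(abs(x)<.045)&(abs(y)<.03)&(Q[:,2]>=z)&(Q[:,2]<z+.004)
        if k.sum()>3: print(round(z-.055,3),k.sum(),"x",np.percentile(x[k],[2,98]).round(4),"y",np.percentile(y[k],[2,98]).round(4))
    # tray walls top
    k=(Q[:,2]>.026)&(Q[:,2]<.034)&(Q[:,0]>.42)&(Q[:,0]<.65)&(Q[:,1]>.12)&(Q[:,1]<.4)
    print("tray",cv2.minAreaRect((Q[k][:,:2]*1000).astype(np.float32)),Q[k].min(0),Q[k].max(0))
    k=(Q[:,0]>.5)&(Q[:,0]<.56)&(Q[:,1]>.2)&(Q[:,1]<.3); print("floor",np.median(Q[k][:,2]))
    # valve top
    k=(abs(x)<.06)&(abs(y)<.06)&(Q[:,2]>.050)&(Q[:,2]<.0575); print("valvetop",cv2.minAreaRect((Q[k][:,:2]*1000).astype(np.float32)))
E
```

```text
[[ 0.35  -0.    -0.937]
 [ 0.937  0.     0.35 ]
 [ 0.    -1.     0.   ]] 1.4
scene
0.001 122 x [-0.0335  0.0363] y [-0.0298  0.0287]
0.005 31 x [-0.0108  0.015 ] y [-0.0168 -0.0005]
0.009 38 x [-0.0093  0.015 ] y [-0.0174 -0.0014]
0.013 31 x [-0.0117  0.0138] y [-0.0164 -0.0051]
0.017 24 x [-0.0132  0.0119] y [-0.017  -0.0089]
0.021 52 x [-0.0245  0.0269] y [-0.0175  0.003 ]
0.025 99 x [-0.0249  0.0275] y [-0.0156  0.0035]
0.029 65 x [-0.0263  0.0279] y [-0.0136  0.0057]
0.033 45 x [-0.0242  0.0273] y [-0.0124  0.0047]
0.037 61 x [-0.0277  0.028 ] y [-0.0128  0.0067]
0.041 72 x [-0.0241  0.0274] y [-0.0135  0.0041]
0.045 67 x [-0.0242  0.0273] y [-0.0125  0.0052]
0.049 94 x [-0.0245  0.0276] y [-0.0134  0.0102]
0.053 246 x [-0.0251  0.0256] y [-0.0127  0.008 ]
tray ((531.3463134765625, 254.53472900390625), (174.7801513671875, 235.2314910888672), 4.264986991882324) [0.43833899 0.13221793 0.0260031 ] [0.62493589 0.3764415  0.03341127]
floor 0.003610161465063655
valvetop ((561.8689575195312, -8.759506225585938), (77.59892272949219, 79.34207916259766), 23.689847946166992)
top
0.001 244 x [-0.0359  0.0348] y [-0.029   0.0295]
0.005 12 x [-0.0326  0.0326] y [-0.0296  0.0261]
0.021 6 x [-0.0274  0.0011] y [-0.0138  0.0139]
0.025 24 x [-0.0276  0.009 ] y [-0.0124  0.0166]
0.029 20 x [-0.0277  0.0104] y [-0.0133  0.0167]
0.041 7 x [-0.0278 -0.0089] y [-0.0089  0.0124]
0.045 4 x [-0.0279 -0.0276] y [-0.0056  0.0044]
0.049 52 x [-0.0277  0.026 ] y [-0.0092  0.0126]
0.053 231 x [-0.0254  0.0261] y [-0.0083  0.0115]
0.057 45 x [-0.0236  0.0227] y [-0.0065  0.0094]
tray ((531.1058349609375, 257.6507263183594), (170.64942932128906, 231.61532592773438), 4.030917644500732) [0.43843418 0.13684473 0.02600927] [0.62218366 0.37701596 0.03392034]
floor 0.004678986933828677
valvetop ((560.468505859375, -6.239326477050781), (76.14844512939453, 76.27171325683594), 24.178056716918945)
```

Hub ±16 mm at up to about 28 mm height, so I'll grasp near 49 mm up. That keeps the tips (about 30 mm up) above it. The measured knob top (110–111 mm) matches the given height. The knob axis is at (0.5615,-0.008), yaw 23.5°.

```bash
python3 -m crank '[[[-43.5,0,-52.9,-0.77],[-43.5,0,-52.9,-0.77],[-43.5,0,-52.9,-0.77],[-43.5,0,-52.9,-0.77],[-43.5,0,-52.9,-0.77],[-43.5,0,-52.9,-0.77],[-43.5,0,-52.9,-0.77],[-43.5,0,-52.9,-0.77]]]' 100
cat >> h.py <<'E'
def go(p,yaw=None):
    """shift in tool axes (cm) and turn for TCP target p, yaw deg of tool x"""
    s=status.state(); M=R.from_rotvec(s["tool_rot"]).as_matrix(); th=np.degrees(np.arctan2(M[1,0],M[0,0]))
    d=M.T@(np.array(p)-s["tcp_pos"])*100
    t=0 if yaw is None else -np.radians((yaw-th+180)%360-180)
    print("t",round(s["time"],2),"tcp",s["tcp_pos"].round(4),"yaw",round(th,2),"tilt",M[2].round(3),"F",s["wrist_force"].round(1),"open",round(s["opening"],3),"q6",round(s["q"][5],2))
    print("shift cm",d.round(2),"turn",round(t,3))
E
python3 -c "
from h import *
go([.5615,-.008,.22],113.5)"
```

```text
time: 2.3
tcp_pos: [0.413, 0.2504, 0.223]
tool_rot: [-0.986, -1.507, 1.506]
wrist_force: [1.6, 0.6, 0.0]
opening: 0.999
t 2.3 tcp [0.413  0.2504 0.223 ] yaw 113.64 tilt [-0.    -1.    -0.001] F [1.6 0.6 0. ] open 0.999 q6 -1.6
shift cm [-29.63   0.31  -3.24] turn 0.002
```

```bash
python3 -m crank '[[[-29.6,0,-3.2,0],[-29.6,0,-3.2,0],[-29.6,0,-3.2,0],[-29.6,0,-3.2,0],[-29.6,0,-3.2,0],[-29.6,0,-3.2,0],[-29.6,0,-3.2,0],[-29.6,0,-3.2,0]]]' 
python3 -c "
from h import *
go([.5615,-.008,.0855],113.5)"
```

```text
time: 3.1
tcp_pos: [0.5602, -0.0071, 0.2223]
tool_rot: [-0.986, -1.504, 1.504]
wrist_force: [0.4, -0.1, -1.4]
opening: 1.0
t 3.1 tcp [ 0.5602 -0.0071  0.2223] yaw 113.47 tilt [ 0.001 -1.     0.001] F [ 0.4 -0.1 -1.4] open 1.0 q6 -2.13
shift cm [-0.14 13.68 -0.09] turn -0.0
```

```bash
python3 -m crank '[[[-0.1,4,-0.1,0],[-0.1,8,-0.1,0],[-0.1,11,-0.1,0],[-0.1,12.5,-0.1,0],[-0.1,13.3,-0.1,0],[-0.1,13.7,-0.1,0],[-0.1,13.7,-0.1,0]]]' 
python3 - <<'E'
from h import *
go([.5615,-.008,.0855],113.5)
p,d=camera("scene"); cv2.imwrite("pics/g1.png",cv2.resize(p[165:335,280:450,::-1],(600,600),interpolation=cv2.INTER_CUBIC))
E
```

```text
time: 3.8
tcp_pos: [0.5623, -0.0065, 0.0867]
tool_rot: [-0.986, -1.507, 1.506]
wrist_force: [0.2, 0.3, 0.5]
opening: 1.0
t 3.8 tcp [ 0.5623 -0.0065  0.0867] yaw 113.65 tilt [-0.001 -1.    -0.001] F [0.2 0.3 0.5] open 1.0 q6 -2.14
shift cm [-0.11  0.12  0.13] turn 0.003
```

View pics/g1.png

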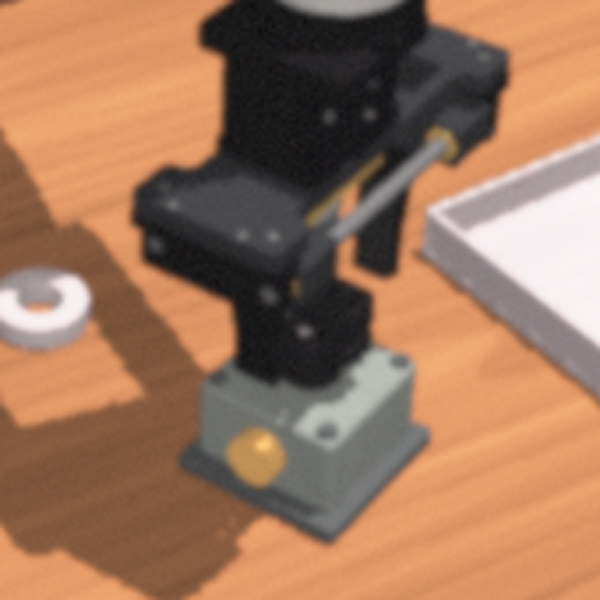

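The fingers straddle the bar, one in front and one behind. I'll close gently first.

```bash
python3 -m crank '[[[0,0,0,0],[0,0,0,0],[0,0,0,0],[0,0,0,0],[0,0,0,0],[0,0,0,0],[0,0,0,0],[0,0,0,0]]]' 0 12
python3 -m crank '[[[0,0,0,0],[0,0,0,0],[0,0,0,0],[0,0,0,0]]]' 0 12
python3 -c "
from h import *
go([.5615,-.008,.0855],113.5);print(status.state()['wrist_torque'])"
```

```text
time: 4.65
tcp_pos: [0.5615, -0.0068, 0.0856]
tool_rot: [-0.985, -1.506, 1.506]
wrist_force: [0.4, -0.8, -0.2]
opening: 0.356
time: 5.05
tcp_pos: [0.5617, -0.0072, 0.0857]
tool_rot: [-0.986, -1.506, 1.506]
wrist_force: [1.7, -4.4, -1.7]
opening: 0.319
t 5.05 tcp [ 0.5617 -0.0072  0.0857] yaw 113.61 tilt [-0.001 -1.    -0.   ] F [ 1.7 -4.4 -1.7] open 0.319 q6 -2.14
shift cm [-0.06  0.02  0.05] turn 0.002
[-0.63433809 -0.18383457  0.00325371]
```

```bash
python3 -m crank '[[[-0.1,0,0,0],[-0.1,0,0,0],[-0.1,0,0,0],[-0.1,0,0,0]]]' 0 20
python3 -c "
from h import *
go([.5615,-.008,.0855],113.5);print(status.state()['wrist_torque'])"
```

```text
time: 5.45
tcp_pos: [0.5618, -0.0074, 0.0856]
tool_rot: [-0.985, -1.506, 1.506]
wrist_force: [-0.2, -0.9, 0.1]
opening: 0.31
t 5.45 tcp [ 0.5618 -0.0074  0.0856] yaw 113.62 tilt [ 0. -1.  0.] F [-0.2 -0.9  0.1] open 0.31 q6 -2.14
shift cm [-0.04  0.01  0.05] turn 0.002
[0.03147156 0.06402887 0.05993281]
```

The opening is 27 mm, where 22 mm is expected, so the tips may be catching the hub's shoulder. I'll reopen slightly, raise 4 mm and regrip.

```bash
python3 -m crank '[[[0,0,0,0],[0,0,0,0],[0,-0.4,0,0],[0,-0.4,0,0]]]' 45 12
python3 -m crank '[[[0,0,0,0],[0,0,0,0],[0,0,0,0],[0,0,0,0],[0,0,0,0],[0,0,0,0]]]' 0 20
python3 -c "
from h import *
go([.5615,-.008,.0855],113.5);print(status.state()['wrist_torque'])"
```

```text
time: 5.85
tcp_pos: [0.5624, -0.0076, 0.0903]
tool_rot: [-0.986, -1.507, 1.506]
wrist_force: [0.0, 0.6, -0.4]
opening: 0.446
time: 6.45
tcp_pos: [0.5618, -0.0076, 0.0896]
tool_rot: [-0.985, -1.506, 1.506]
wrist_force: [-0.3, 0.8, 1.4]
opening: 0.252
t 6.45 tcp [ 0.5618 -0.0076  0.0896] yaw 113.62 tilt [ 0. -1.  0.] F [-0.3  0.8  1.4] open 0.252 q6 -2.14
shift cm [-0.02  0.41  0.05] turn 0.002
[ 0.23864407  0.09849989 -0.03352486]
```

The opening is now exactly 22 mm (0.252 of 87), so the pads are flat on the bar. Next I firm the grip and start to twist and pull.

```bash
python3 -m crank '[[[0,0,0,0],[0,0,0,0],[0,0,0,0.1],[0,-0.05,0,0.2],[0,-0.1,0,0.3],[0,-0.15,0,0.36],[0,-0.25,0,0.26],[0,-0.35,0,0.14]]]' 0 55
python3 -c "
from h import *
go([.5615,-.008,.0855],113.5);print(status.state()['wrist_torque'])"
```

```text
time: 7.25
tcp_pos: [0.5613, -0.0078, 0.0911]
tool_rot: [-1.065, -1.409, 1.41]
wrist_force: [4.4, -0.2, -12.7]
opening: 0.249
t 7.25 tcp [ 0.5613 -0.0078  0.0911] yaw 105.81 tilt [ 0.    -1.     0.001] F [  4.4  -0.2 -12.7] open 0.249 q6 -2.0
shift cm [-0.03  0.56 -0.02] turn -0.134
[ 0.03616311 -0.82562144 -0.08610136]
```

```bash
python3 -m crank '[[[0,-0.05,0,-0.12],[0,-0.1,0,-0.24],[0,-0.15,0,-0.36],[0,-0.2,0,-0.48],[0,-0.25,0,-0.36],[0,-0.3,0,-0.24],[0,-0.35,0,-0.12],[0,-0.4,0,0]]]' 
python3 - <<'E'
from h import *
go([.5615,-.008,.0855],113.5);print(status.state()['wrist_torque'])
p,d=camera("scene"); cv2.imwrite("pics/g2.png",cv2.resize(p[165:335,280:450,::-1],(600,600),interpolation=cv2.INTER_CUBIC))
E
```

```text
time: 8.05
tcp_pos: [0.5612, -0.0075, 0.095]
tool_rot: [-1.069, -1.402, 1.404]
wrist_force: [4.2, -0.3, -11.6]
opening: 0.249
t 8.05 tcp [ 0.5612 -0.0075  0.095 ] yaw 105.32 tilt [ 0.001 -1.     0.001] F [  4.2  -0.3 -11.6] open 0.249 q6 -1.99
shift cm [-0.06  0.95 -0.02] turn -0.143
[ 0.2054762  -0.74111249  0.05464416]
```

View pics/g2.png

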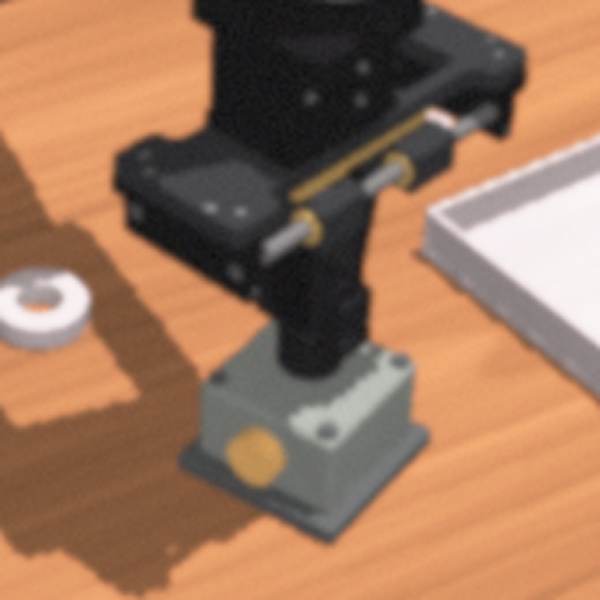

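The gripper hides most of the knob here, but the hub's lower edge at crop (320,375) looks slightly raised. I'll continue and check for slip after the next step.

```bash
python3 -m crank '[[[0,-0.05,0,-0.12],[0,-0.1,0,-0.24],[0,-0.15,0,-0.36],[0,-0.2,0,-0.48],[0,-0.25,0,-0.36],[0,-0.3,0,-0.24],[0,-0.35,0,-0.12],[0,-0.4,0,0]]]' 
python3 -m crank '[[[0,-0.05,0,0.1],[0,-0.1,0,0.2],[0,-0.15,0,0.08],[0,-0.2,0,-0.04],[0,-0.25,0,-0.16],[0,-0.3,0,-0.28],[0,-0.35,0,-0.4],[0,-0.4,0,-0.48]]]' 
python3 - <<'E'
from h import *
go([.5615,-.008,.0855],113.5);print(status.state()['wrist_torque'])
p,d=camera("scene"); cv2.imwrite("pics/g3.png",cv2.resize(p[205:305,320:420,::-1],(600,600),interpolation=cv2.INTER_CUBIC))
E
```

```text
time: 8.9
tcp_pos: [0.5611, -0.0075, 0.0993]
tool_rot: [-1.068, -1.404, 1.406]
wrist_force: [2.7, -0.1, -11.0]
opening: 0.246
time: 9.7
tcp_pos: [0.5611, -0.0072, 0.1033]
tool_rot: [-0.747, -1.742, 1.742]
wrist_force: [3.1, 1.9, -10.9]
opening: 0.25
t 9.7 tcp [ 0.5611 -0.0072  0.1033] yaw 133.47 tilt [ 0.002 -1.     0.001] F [  3.1   1.9 -10.9] open 0.25 q6 -2.48
shift cm [-0.09  1.78  0.02] turn 0.349
[ 0.37018446 -0.6840311  -0.1049684 ]
```

View pics/g3.png

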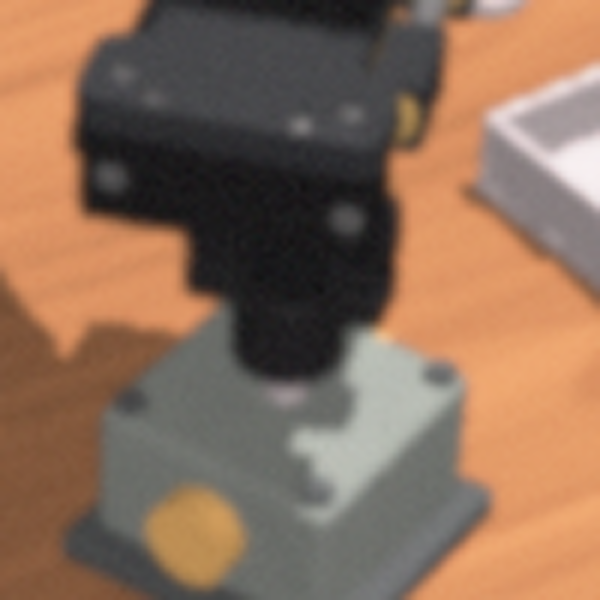

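The hub has lifted, with bright spindle showing beneath it at crop (285,390), and there is no slip: TCP is up 13.7 mm. Continuing.

```bash
python3 -m crank '[[[0,-0.05,0,0.12],[0,-0.1,0,0.24],[0,-0.15,0,0.36],[0,-0.2,0,0.48],[0,-0.25,0,0.6],[0,-0.3,0,0.7],[0,-0.35,0,0.58],[0,-0.4,0,0.46]]]' 
python3 -m crank '[[[0,-0.05,0,-0.12],[0,-0.1,0,-0.24],[0,-0.15,0,-0.36],[0,-0.2,0,-0.44],[0,-0.25,0,-0.32],[0,-0.3,0,-0.2],[0,-0.35,0,-0.08],[0,-0.4,0,0.04]]]' 
python3 -m crank '[[[0,-0.05,0,0.12],[0,-0.1,0,0.2],[0,-0.15,0,0.08],[0,-0.2,0,-0.04],[0,-0.25,0,-0.16],[0,-0.3,0,-0.28],[0,-0.35,0,-0.4],[0,-0.4,0,-0.48]]]' 
python3 - <<'E'
from h import *
go([.5615,-.008,.0855],113.5);print(status.state()['wrist_torque'])
p,d=camera("scene"); cv2.imwrite("pics/g4.png",cv2.resize(p[205:305,320:420,::-1],(600,600),interpolation=cv2.INTER_CUBIC))
E
```

```text
time: 10.55
tcp_pos: [0.5614, -0.0078, 0.1078]
tool_rot: [-1.053, -1.423, 1.425]
wrist_force: [2.3, -0.4, -8.5]
opening: 0.248
time: 11.35
tcp_pos: [0.5614, -0.0076, 0.112]
tool_rot: [-1.081, -1.388, 1.39]
wrist_force: [2.1, 0.6, -9.3]
opening: 0.249
time: 12.15
tcp_pos: [0.5614, -0.0072, 0.1164]
tool_rot: [-0.764, -1.728, 1.727]
wrist_force: [0.8, 2.1, -3.8]
opening: 0.252
t 12.15 tcp [ 0.5614 -0.0072  0.1164] yaw 132.21 tilt [ 0.002 -1.     0.   ] F [ 0.8  2.1 -3.8] open 0.252 q6 -2.46
shift cm [-0.07  3.09  0.04] turn 0.327
[ 0.4989805  -0.07537356 -0.0514789 ]
```

View pics/g4.png

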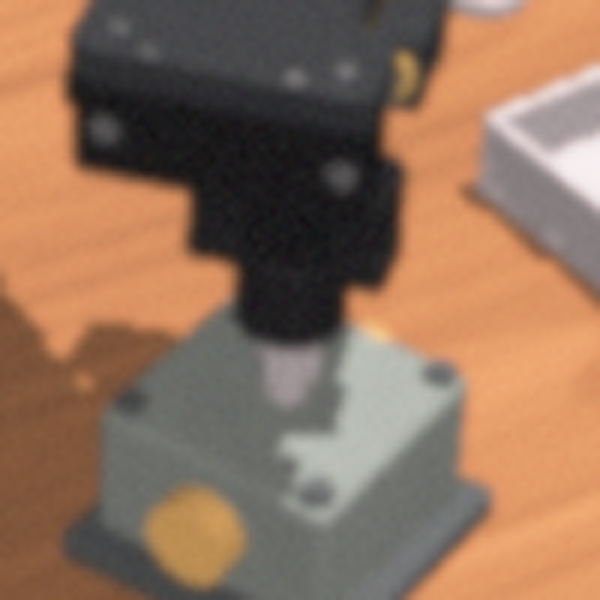

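About 27 mm is up and the pull force is falling. One more twisting stretch past 29 mm, then I'll lift clear.

```bash
python3 -m crank '[[[0,-0.08,0,0.12],[0,-0.16,0,0.24],[0,-0.24,0,0.36],[0,-0.32,0,0.48],[0,-0.4,0,0.6],[0,-0.48,0,0.68],[0,-0.56,0,0.56],[0,-0.64,0,0.44]]]' 
python3 -m crank '[[[0,-0.3,0,-0.06],[0,-0.8,0,-0.12],[0,-1.8,0,-0.12],[0,-2.8,0,-0.12],[0,-3.6,0,-0.12],[0,-4,0,-0.12],[0,-4,0,-0.12]]]' 
python3 - <<'E'
from h import *
go([.5615,-.008,.0855],113.5);print(status.state()['wrist_torque'])
p,d=camera("scene"); cv2.imwrite("pics/g5.png",cv2.resize(p[165:305,300:440,::-1],(600,600),interpolation=cv2.INTER_CUBIC))
E
```

```text
time: 13.0
tcp_pos: [0.5623, -0.0081, 0.1242]
tool_rot: [-1.056, -1.423, 1.424]
wrist_force: [0.6, -1.1, -0.2]
opening: 0.249
time: 13.7
tcp_pos: [0.5626, -0.0078, 0.1647]
tool_rot: [-0.987, -1.507, 1.505]
wrist_force: [0.9, -0.2, -0.8]
opening: 0.247
t 13.7 tcp [ 0.5626 -0.0078  0.1647] yaw 113.58 tilt [-0.001 -1.    -0.002] F [ 0.9 -0.2 -0.8] open 0.247 q6 -2.14
shift cm [0.04 7.92 0.12] turn 0.001
[ 0.11467585  0.04737161 -0.01753502]
```

View pics/g5.png

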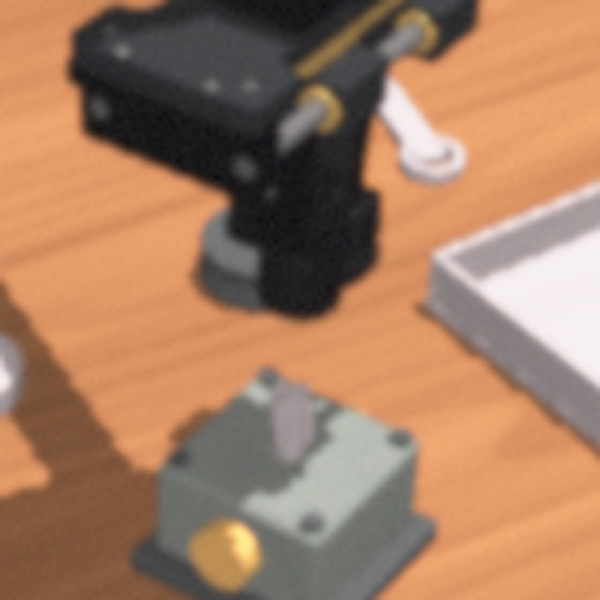

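The knob is free, in the gripper, and the spindle is bare at crop (292,420). I'll check its height in the grip and its tilt, then compute the move to the tray centre.

```bash
python3 - <<'E'
from h import *
p,d=camera("scene"); X=cloud("scene",d); t=status.state()["tcp_pos"]
Q=X[d>0]; k=(np.linalg.norm(Q[:,:2]-t[:2],axis=1)<.02)&(Q[:,2]>.095)&(Q[:,2]<.17)
h=np.sort(Q[k][:,2]); print(k.sum(),h[:15].round(4))
w=Q[k]; 
for z in np.arange(.12,.16,.005):
    s=w[(w[:,2]>=z)&(w[:,2]<z+.005)]; print(round(z,3),len(s), s.mean(0).round(4) if len(s) else '')
go([.531,.256,.15],113.5)
E
```

```text
296 [0.1285 0.1291 0.1292 0.1294 0.1304 0.1304 0.1306 0.1312 0.1313 0.1313
 0.1314 0.1318 0.1318 0.1319 0.1319]
0.12 0 
0.125 4 [ 0.5734 -0.0155  0.1291]
0.13 43 [ 0.571  -0.0155  0.1328]
0.135 53 [ 0.5713 -0.0169  0.1377]
0.14 42 [ 0.572  -0.0159  0.1426]
0.145 41 [ 0.57   -0.0194  0.1475]
0.15 43 [ 0.5687 -0.0196  0.1524]
0.155 41 [ 0.5686 -0.0193  0.1569]
0.16 13 [ 0.5772 -0.0142  0.1623]
t 13.8 tcp [ 0.5618 -0.0077  0.1634] yaw 113.6 tilt [ 0. -1.  0.] F [-0.1  0.5 -0.5] open 0.247 q6 -2.14
shift cm [25.4   1.34 -7.73] turn 0.002
```

The underside measures about 0.129, as expected (TCP − 34.5 mm), and it hangs vertical.

```bash
python3 -m crank '[[[4,0,-1.2,0],[8,0,-2.4,0],[12,0,-3.6,0],[16,0,-4.9,0],[20,0.3,-6.1,0],[23,0.6,-7,0],[25,1,-7.7,0],[25.4,1.3,-7.7,0]]]' 
python3 -m crank '[[[0,0,0,0],[0,0,0,0]]]' 
python3 - <<'E'
from h import *
go([.531,.256,.0386],113.5)
p,d=camera("scene"); cv2.imwrite("pics/g6.png",cv2.resize(p[120:320,360:560,::-1],(600,600),interpolation=cv2.INTER_CUBIC))
E
```

```text
time: 14.6
tcp_pos: [0.5297, 0.2581, 0.1495]
tool_rot: [-0.982, -1.507, 1.508]
wrist_force: [-0.4, 0.2, -0.4]
opening: 0.247
time: 14.8
tcp_pos: [0.5306, 0.2549, 0.1501]
tool_rot: [-0.985, -1.505, 1.507]
wrist_force: [0.0, -0.7, -0.4]
opening: 0.243
t 14.8 tcp [0.5306 0.2549 0.1501] yaw 113.59 tilt [-0.    -1.     0.001] F [ 0.  -0.7 -0.4] open 0.243 q6 -1.67
shift cm [ 0.09 11.15 -0.09] turn 0.002
```

View pics/g6.png

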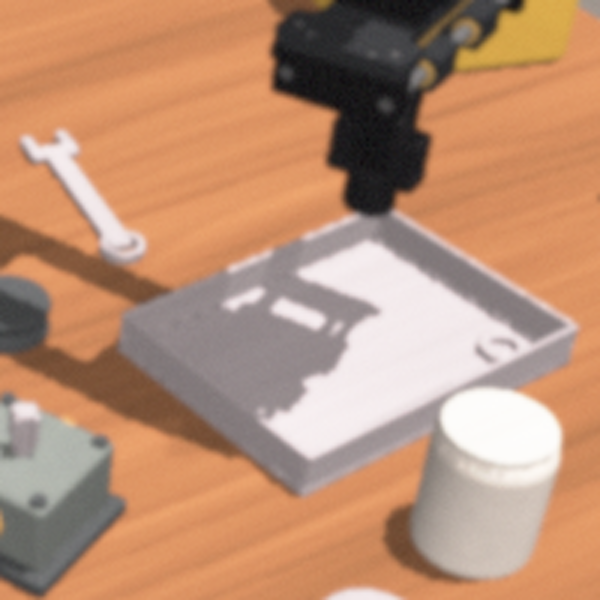

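The knob is above the tray centre and the washer at crop (498,348) is well clear. Descending.

```bash
python3 -m crank '[[[0,3,0,0],[0,6,0,0],[0,8.5,0,0],[0,9.8,0,0],[0,10.3,0,0],[0,10.5,0,0],[0,10.5,0,0]]]' 
python3 -m crank '[[[0,0.1,0,0],[0,0.2,0,0],[0,0.3,0,0],[0,0.4,0,0],[0,0.5,0,0],[0,0.5,0,0]]]' 
python3 - <<'E'
from h import *
go([.531,.256,.0386],113.5);print(status.state()["wrist_torque"])
p,d=camera("scene"); cv2.imwrite("pics/g7.png",cv2.resize(p[150:300,400:550,::-1],(600,600),interpolation=cv2.INTER_CUBIC))
E
```

```text
time: 15.55
tcp_pos: [0.5317, 0.2559, 0.0467]
tool_rot: [-0.987, -1.507, 1.505]
wrist_force: [0.6, -0.4, -0.1]
opening: 0.246
time: 16.15
tcp_pos: [0.5305, 0.2559, 0.0403]
tool_rot: [-0.985, -1.506, 1.506]
wrist_force: [-0.8, -0.5, -0.3]
opening: 0.244
t 16.15 tcp [0.5305 0.2559 0.0403] yaw 113.62 tilt [ 0. -1.  0.] F [-0.8 -0.5 -0.3] open 0.244 q6 -1.67
shift cm [-0.01  0.17 -0.05] turn 0.002
[0.06260093 0.02539352 0.05226742]
```

View pics/g7.png

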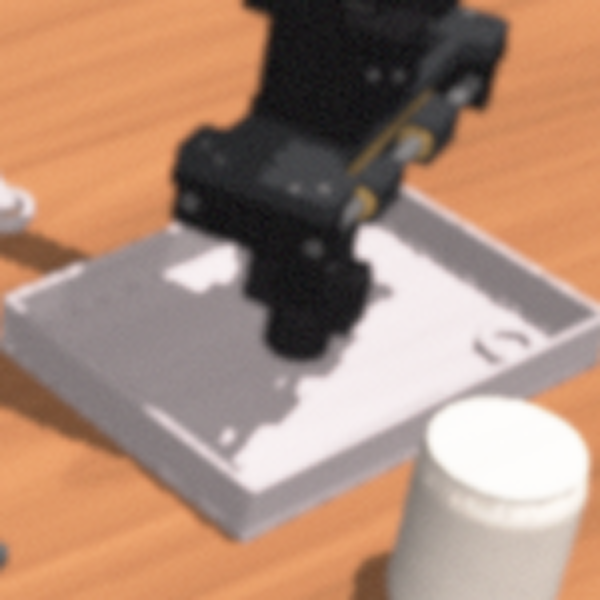

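The knob is just above the floor, with no contact force yet. I'll lower in half-millimetre rows until it touches.

```bash
python3 -m crank '[[[0,0.05,0,0],[0,0.1,0,0],[0,0.13,0,0],[0,0.15,0,0],[0,0.15,0,0]]]' 
python3 -m crank '[[[0,0.05,0,0],[0,0.05,0,0]]]'
```

```text
time: 16.7
tcp_pos: [0.5307, 0.2559, 0.039]
tool_rot: [-0.985, -1.506, 1.506]
wrist_force: [1.1, 0.9, -0.3]
opening: 0.249
time: 16.9
tcp_pos: [0.5309, 0.2559, 0.0386]
tool_rot: [-0.985, -1.506, 1.506]
wrist_force: [0.0, 0.2, -1.3]
opening: 0.25
```

```bash
python3 -m crank '[[[0,0.05,0,0],[0,0.05,0,0]]]' 
python3 -m crank '[[[0,0.05,0,0],[0,0.05,0,0]]]'
python3 -m crank '[[[0,0.05,0,0],[0,0.05,0,0]]]'
```

```text
time: 17.1
tcp_pos: [0.5309, 0.256, 0.0386]
tool_rot: [-0.985, -1.506, 1.506]
wrist_force: [-2.0, -0.7, 4.9]
opening: 0.249
time: 17.3
tcp_pos: [0.531, 0.256, 0.0386]
tool_rot: [-0.985, -1.506, 1.506]
wrist_force: [-3.0, -1.6, 8.3]
opening: 0.252
time: 17.5
tcp_pos: [0.531, 0.256, 0.0386]
tool_rot: [-0.985, -1.506, 1.506]
wrist_force: [-5.2, -1.0, 11.1]
opening: 0.245
```

Contact came at exactly the predicted height. I'll relieve the press and open.

```bash
python3 -m crank '[[[0,-0.05,0,0],[0,-0.1,0,0],[0,-0.1,0,0]]]' - 12
python3 -m crank '[[[0,0,0,0],[0,0,0,0],[0,0,0,0],[0,0,0,0],[0,0,0,0],[0,0,0,0]]]' 80 12
python3 -m crank '[[[0,-1,0,0],[0,-3,0,0],[0,-6,0,0],[0,-10,0,0],[0,-14,0,0],[0,-14,0,0]]]'
python3 -m crank '[[[0,0,8,0],[0,0,16,0],[0,0,20,0],[0,0,20,0]]]'
python3 - <<'E'
from h import *
go([.531,.256,.0386],113.5)
p,d=camera("scene"); cv2.imwrite("pics/g8.png",cv2.resize(p[150:300,400:550,::-1],(600,600),interpolation=cv2.INTER_CUBIC)); cv2.imwrite("pics/full8.png",p[:,:,::-1])
X=cloud("scene",d)[d>0]; k=(np.linalg.norm(X[:,:2]-[.531,.256],axis=1)<.04)&(X[:,2]>.02)&(X[:,2]<.08)
Q=X[k]; print("top z",np.percentile(Q[:,2],[50,95,99]).round(4)); S=Q[Q[:,2]>.052]; print(cv2.minAreaRect((S[:,:2]*1000).astype(np.float32)),S[:,2].std())
E
```

```text
time: 17.8
tcp_pos: [0.531, 0.256, 0.0385]
tool_rot: [-0.986, -1.507, 1.506]
wrist_force: [-2.0, 0.1, 6.3]
opening: 0.249
time: 18.4
tcp_pos: [0.5307, 0.2559, 0.0379]
tool_rot: [-0.985, -1.506, 1.506]
wrist_force: [0.2, -0.0, 0.1]
opening: 0.712
time: 19.0
tcp_pos: [0.5349, 0.2573, 0.1864]
tool_rot: [-0.994, -1.517, 1.499]
wrist_force: [0.5, -0.1, 0.3]
opening: 0.802
time: 19.4
tcp_pos: [0.3456, 0.175, 0.1776]
tool_rot: [-0.985, -1.506, 1.507]
wrist_force: [0.1, -0.6, 1.8]
opening: 0.803
t 19.4 tcp [0.3456 0.175  0.1776] yaw 113.63 tilt [-0.    -1.     0.001] F [ 0.1 -0.6  1.8] open 0.803 q6 -1.72
shift cm [-1.000e-02  1.389e+01 -2.024e+01] turn 0.002
top z [0.0469 0.0595 0.0604]
((531.6436767578125, 253.5224609375), (55.97732925415039, 27.122676849365234), 21.602203369140625) 0.002090440718795096
```

View pics/g8.png

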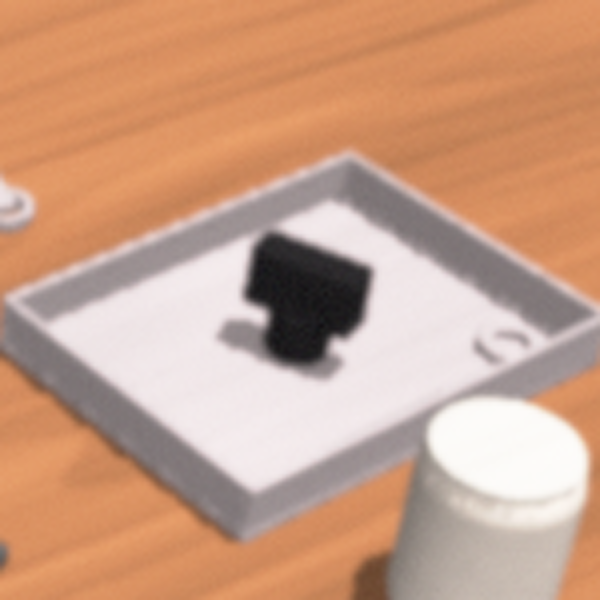

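View pics/full8.png

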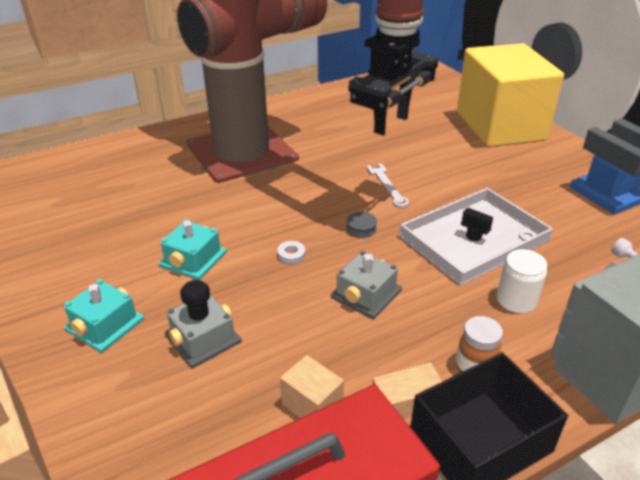

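The knob stands upright in mid-tray at (477,222), bar top at 0.0595 m (expected 0.059). The valve's spindle is bare at (368,262), the round knob at (197,300) is untouched, and the arm is clear.

```bash
python3 -m crank '[[[0,0,0,0],[0,0,0,0],[0,0,0,0]]]'; python3 -c "
from station import *
print(finish_job())"
```

```text
time: 19.75
tcp_pos: [0.3489, 0.1762, 0.1789]
tool_rot: [-0.986, -1.507, 1.505]
wrist_force: [0.4, -0.9, 0.6]
opening: 0.801
the job is handed in; nothing more can be done
None
```

The bar knob is off its valve and stands upright, bar on top, in the middle of the tray floor. I handed the job in at 19.75 s of the 56 s allowed; it reports no verdict.

- **Pulling:** I gripped the bar and twisted it about ±20° while pulling up gradually. The pull was about 4–13 N where I read it and near zero once TCP was about 35 mm up.
- **Placing:** I lowered the knob until the tray floor took it, at the height I had predicted. I pressed to about 11 N, eased off to about 6 N, then opened the gripper and backed away.
- **Last checks:** The bar's top measured 59.5 mm above the bench, against 59 mm expected. The last picture shows the spindle bare, and the round knob and the turquoise look-alikes where they were. The robot is touching nothing.
- **Did not go as planned:** My first grip closed to 27 mm instead of 22 mm, apparently on the hub's shoulder, so I regripped 4 mm higher. Several network marks (valve, round knob, tray) disagreed between the two views, so I used depth measurements for the positions.

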